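Wedge a stool post tight in its collar

ROBOT

A 6-joint arm with a two-finger parallel gripper is mounted at the origin on the work surface. World frame = base frame: x ahead of the robot, y to its left, z up, the work surface at z = 0. Lengths are in mm, angles in rad, forces in N, time in s.
With the tool pointing down it reaches from about 325 to 775 mm from the base axis. Payload 5.5 kg.
Tool frame: the origin (TCP) lies on the centre line of the jaws, within the pads' length; the fingertips stand 11 mm ahead of it and the grasp point (between the pads) lies 8 mm behind it; z points along the fingers, y is the direction in which the jaws open and shut (so a half turn about z gives the same grasp; the last joint's range is limited). The gripper opens to 88 mm and grips with 3 to 60 N. Pads are 20 mm wide; open, the fingers measure 115 mm over their backs; the gripper's body (75 mm by 178 mm) begins 61 mm behind the grasp point.
Start: joints at [-1.283, 0.091, 1.231, -0, 1.82, -0.057], TCP at [202.805, -564.7, 233.631] pointing down, gripper open.
Joint ranges: [-2.87, 2.87], [-0.86, 2.18], [0.17, 2.46], [-1.51, 4.65], [0.06, 2.69], [-2.65, 2.65]. Speed limits (rad/s): [2.57, 2.57, 3.01, 3.14, 3.14, 3.14].

INTERFACE

Orientations are given as a unit quaternion [x, y, z, w].
In Python, from cell import bot gives the robot as it stands.
- The arm moves only by the tool drive_tool, never from a script. Its argument "commands" is one flat list of numbers, 7 for each row, row after row: the shift along the tool's x, y, z in m, then the turn, a rotation vector about the tool's x, y, z in rad, then the opening, from -1 (shut) to 1 (fully open). A call has 1 to 12 rows; each row shifts and turns the commanded pose from where the row before left it, along the tool's axes as they then stand; what a row does not reach is not made up. A row lasts 1/8 s, in which the tool goes at most 62.5 mm and 10.7 degrees, less where a joint would pass 70% of its speed; a pose out of reach is approached as far as the arm can. A call is refused whole if a number of a shift passes 0.0625 or a number of a turn 0.188, either way. A call with a gripper value outside its range is refused whole. The fingers move at their own pace and stop on an object; the grip force is fixed at half the most. Time passes only in rows, so rows that do not move let the fingers close. It gives the time, the measured TCP pose, the force and the opening at its end, in the units of the state.
- bot.read_state(): the state, without advancing time (a new reading comes with each control period).
- bot.get_image(name): name is "scene" or "top" or "wrist"; returns the picture (480x640x3 uint8, red, green, blue); there is no depth.
- bot.camera_model(name): a dict with "fx", "fy", "cx", "cy" (pixels), "k1" (the pictures are not rectified: a ray, as slopes to the right and down, at radius r is drawn at 1 + k1 r^2 times it, then the intrinsics apply), "rvec" (rotation vector, rad) and "tvec" (3), from world to camera coordinates, as OpenCV has them. Camera axes: x right, y down, z forward; pixel columns grow to the right and rows downward; lengths in mm; the calibration is good to about 2 mm. A picture is of the moment at which its call begins: read the wrist's pose just before it. camera_model takes no time and is no camera call; for the wrist camera it gives the pose at the moment of the call.
- bot.close_job(): hands the job in, once; it reports no verdict.
The state is a dict: "time": time; "q": joint angles; "qvel": joint speeds; "tau": joint torques, N m; "position": TCP position; "ee_rot": TCP orientation; "force": force on the tool from outside, world axes, zero at the start; "torque": the same for the moment, N m; "gripper_width": finger opening in mm.
Only numpy, scipy, OpenCV 4.12 (cv2) and the standard library are available. Lean on these libraries where they do the work, as an engineer would, in place of code of your own. Each camera call takes 0.05 s, during which the arm holds its last target. There are 200 camera calls.

TASK

The steel post stands loose in the aluminium collar on the upturned stool seat. Take the tapered bamboo key by its square head out of the block in the bamboo tray, put it thin end down in the gap between post and collar, and tap or press it down with moderate force until it is wedged tight and stays tight when you let go, without overdriving it so that the bamboo is crushed. Leave the tape, the clamp, the hex key set and the dish of caps where they are.

Things in the scene. Friction and masses are not known exactly. Their poses are not given: they have to be found in the camera images.
- key_head (a point): Centre of the square head of the loose, upright bamboo key (about 35 g): 15 mm below the head's flat top, 79 mm above the key's tip. Head 24 (x) x 30 (y) x 30 mm high; below it a blade 64 mm long, 20 mm wide in y. x: along the key's thickness, z: up; the key is the same turned half round.
- key_tip (a point): Middle of the key's thin lower end, same axes. The blade's thickness in x tapers evenly on both faces from 15 mm under the head to 8 mm at 8 mm above the tip, then more steeply to 4 mm at the tip.
- tray: Fixed bamboo tray 110 x 200 x 22 mm, origin under its centre, dowels 12 mm thick lying in both ends (up to 29 mm high). In its middle a block 52 (x) x 62 (y) mm, 80 mm high, with a pocket 17.5 x 24 mm: at the start the key hangs in it, its head's underside on the block's top, same axes as the tray.
- keyway (a point): Middle of the nominal mouth of the gap between post and collar, level with the collar's top (78 mm above the counter). x: from post to collar, across the gap (the key's thickness goes this way); y: along it; z: up. The gap is 29 mm long, 60 mm deep and at the mouth 9 to 13.5 mm wide; both faces lean in at the same slope as the key's.
- seat: Fixed round plywood stool seat lying upside down, 250 mm across, 18 mm thick, with a square aluminium collar (about 81 x 77 mm, top 78 mm above the counter) at its middle. Origin: on the counter under the centre; same axes as the keyway, which lies 22 mm along x from the centre.
- post: Fixed square steel post 26 mm wide in the collar, top 5 mm above the collar's. Same axes and origin as the seat. How wide the gap beside it is differs each time and is too fine to measure: how deep the key goes must be felt. It first binds with 17 to 50 mm of its blade in the gap (head's underside 14 to 47 mm above the collar).
- key: The same key as a whole; origin at the middle of its tip. A steady push of 15 to 20 N straight down on its head makes it tight: it goes 2 to 6 mm farther after it first binds and then locks itself by friction. Squeezed by more than 30 N it is crushed, so do not push with more than 22 N.
- tape_mid (a point): Centre of a steel measuring tape, 66 x 39 x 69 mm, to be left alone.
- clamp_mid (a point): Centre of an orange plastic bar clamp lying flat, about 100 x 170 x 24 mm, to be left alone.
- hexset_mid (a point): Centre of a folding hex key set lying flat, 36 x 105 mm, 35 mm high, to be left alone.
- dish_mid (a point): Centre of a small ceramic dish, 84 mm across and 16 mm high, with four white cam caps, to be left alone.

How it is judged:
By the outcome, as a careful person would: the job done as asked, in the order asked, and still so for the second after the job is handed in, with the robot touching nothing.
It also fails if it takes over 51 s, if anything falls off the work surface, if the arm or the gripper's body presses on something with over 40 N, if the wrist force passes 120 N, or if a joint passes its speed limit or range.

## Working session

There is one attempt and no reset: what is moved stays moved. The work goes in short steps, Python scripts to look and compute and a tool call to move; the robot and the scene stay as the last step left them, time stands still between calls to the robot, and variables do not carry over. Pictures are saved under pics/ and viewed, about 8 in all and at most 12, crops included, and the job is handed in when it is done.

Besides the shell and the picture viewer there is one more tool, called after ">>>" by a JSON object that holds its "op" and its "data", one argument or row to a line. drive_tool: Moves the arm, as the interface text tells. Its arguments: {"type":"object","properties":{"commands":{"type":"array"}},"required":["commands"]}

```bash
mkdir -p pics; ls; python3 - <<'E'
from cell import bot
import cv2
for n in("scene","top"):
    im=bot.get_image(n); cv2.imwrite(f"pics/{n}0.png",im[:,:,::-1]); print(n,bot.camera_model(n))
s=bot.read_state(); print(s)
E
```

```text
pics
scene {'fx': 459.5554400325007, 'fy': 459.5554400325007, 'cx': 321.6377748824764, 'cy': 237.24131318212756, 'k1': -0.002771169512090089, 'rvec': array([ 2.15818018,  0.56583867, -0.30844427]), 'tvec': array([-468.52414506,  -94.03397932, 1306.42187353])}
top {'fx': 463.7390638722063, 'fy': 463.7390638722063, 'cx': 325.07923349667766, 'cy': 240.0442952749969, 'k1': -0.07776004879822476, 'rvec': array([ 2.15770511, -2.09674883,  0.17554343]), 'tvec': array([   3.68083117,  546.03854128, 1181.42411139])}
{'time': 0.1, 'q': array([-1.28268054e+00,  9.17862789e-02,  1.23174330e+00, -1.63901303e-05,
        1.81979447e+00, -5.67213088e-02]), 'qvel': array([ 0.00072296, -0.00191794, -0.00295677,  0.00022338,  0.00024139,
        0.00034238]), 'tau': array([ 3.02159380e-03, -4.47855270e+01, -4.07571244e+01,  7.00396718e-02,
        2.83912505e-02, -8.54828477e-05]), 'position': array([ 202.73892049, -564.45450393,  232.63082358]), 'ee_rot': array([ 9.85172685e-01,  1.71563489e-01, -1.07826999e-04, -8.58997389e-04]), 'force': array([ 0.08443426, -0.2911158 ,  0.25058468]), 'torque': array([-0.00518217, -0.03611704,  0.01246512]), 'gripper_width': 87.50910080176804}
```

View pics/top0.png

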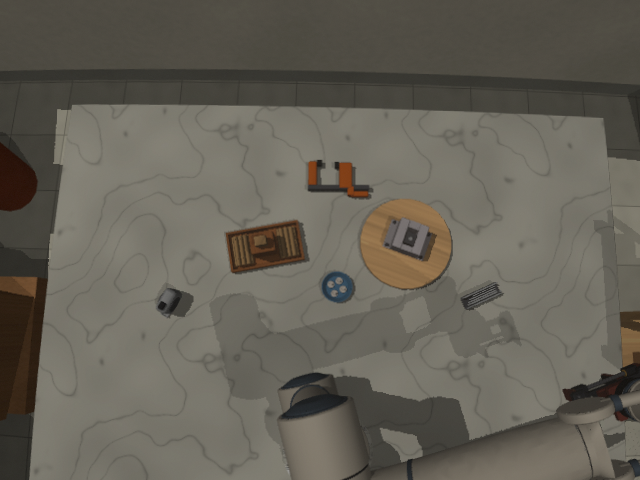

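View pics/scene0.png

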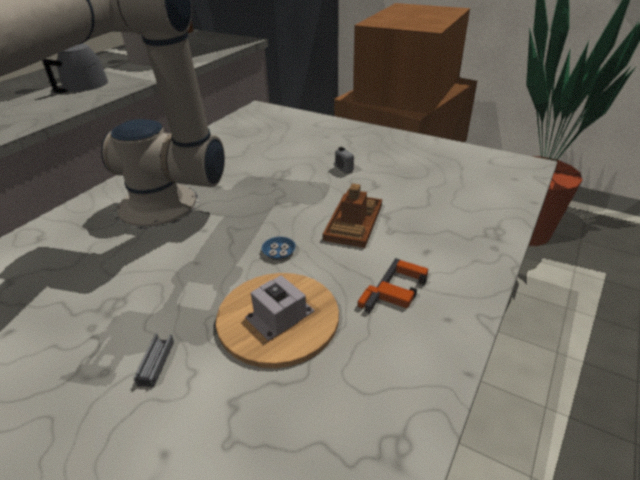

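Top picture: tray centred near (265,246) with the key head near (263,241), the seat near (406,244) and the collar near (409,238). The dish is at (337,287), the clamp at (337,180), the tape at (170,300) and the hex set at (481,295).

```bash
cat > h.py <<'E'
import numpy as np, cv2
from scipy.spatial.transform import Rotation as R
def ray(c,px):
    K=np.array([[c['fx'],0,c['cx']],[0,c['fy'],c['cy']],[0,0,1]])
    u=cv2.undistortPoints(np.array(px,float).reshape(-1,1,2),K,np.array([c['k1'],0,0,0,0.])).reshape(-1,2)
    M=R.from_rotvec(c['rvec']).as_matrix()
    return -M.T@c['tvec'],np.c_[u,np.ones(len(u))]@M
def onz(c,px,z):
    o,d=ray(c,px); return o+d*((z-o[2])/d[:,2:])
E
python3 - <<'E'
from cell import bot
from h import *
im=cv2.imread("pics/top0.png"); c=bot.camera_model("top")
hsv=cv2.cvtColor(im,cv2.COLOR_BGR2HSV)
m=((hsv[...,1]>80)&(hsv[...,0]<25)).astype(np.uint8)
for n,(x0,y0,x1,y1),z in(("tray",(215,210,315,280),22),("seat",(350,190,460,295),18)):
    k=np.zeros_like(m);k[y0:y1,x0:x1]=m[y0:y1,x0:x1]
    cs=max(cv2.findContours(k,0,2)[0],key=cv2.contourArea)
    P=onz(c,cs.reshape(-1,2),z)[:,:2].astype(np.float32)
    print(n,cv2.minAreaRect(P),cv2.fitEllipse(P))
print("head",onz(c,[(263,241)],110),"collar",onz(c,[(409,238)],78))
a=cv2.resize(im[215:280,220:310],None,fx=4.4,fy=4.4,interpolation=cv2.INTER_CUBIC);b=cv2.resize(im[205:270,365:455],None,fx=4.4,fy=4.4,interpolation=cv2.INTER_CUBIC)
cv2.imwrite("pics/crop1.png",np.hstack([a,b]))
s=cv2.imread("pics/scene0.png");cs=bot.camera_model("scene")
from itertools import chain
print("scene head",onz(cs,[(355,187)],110),"scene collar", onz(cs,[(279,292)],78))
E
```

```text
tray ((529.6290283203125, 182.87710571289062), (111.70325469970703, 201.56016540527344), 12.08886432647705) ((529.5853881835938, 183.5260772705078), (124.81927490234375, 251.3465118408203), 12.43923568725586)
seat ((549.5232543945312, -199.10751342773438), (245.20968627929688, 248.15310668945312), 1.483873963356018) ((549.4711303710938, -198.7938995361328), (246.2995147705078, 246.7899169921875), 7.538067817687988)
head [[527.94011902 174.77209884 110.        ]] collar [[ 551.84469154 -197.98832242   78.        ]]
scene head [[534.17463974 182.489592   110.        ]] scene collar [[ 559.19047759 -195.96247046   78.        ]]
```

View pics/crop1.png

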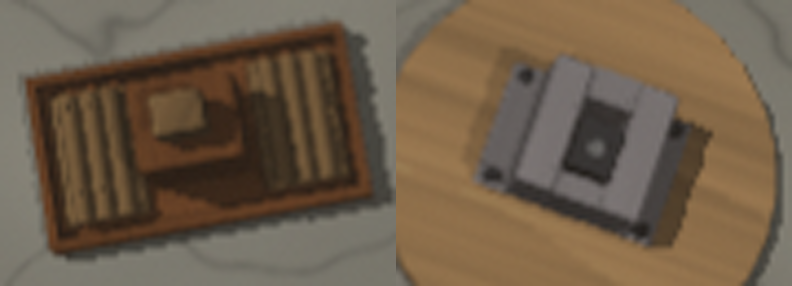

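Crop: tray yaw is about +12°, and the key head sits upright on the block. The collar is turned about −18°, with the dark post hole near crop (597,145). I'll look at the wrist camera's offset, then go above the seat.

```bash
python3 - <<'E'
from cell import bot
from h import *
c=bot.camera_model("wrist");o,d=ray(c,[(320,240),(640,240),(320,480)]);s=bot.read_state()
T=R.from_quat(s['ee_rot']);print("cam in tool",T.inv().apply(o-s['position']),T.inv().apply(d),c['fx'])
print("delta tool to above seat",T.inv().apply(np.array([549.5,-199,330])-s['position']))
E
```

```text
cam in tool [  84.26819957   -0.68653164 -150.98129274] [[-0.31247099  0.0102544   0.94994138]
 [-0.31284187  0.88799777  0.94971328]
 [-0.91936607  0.01055288  0.75393515]] 389.20655454907524
delta tool to above seat [ 449.89399333 -226.88995074  -96.93988983]
```

>>> {"op": "drive_tool", "data": {
  "commands": [0.05, -0.025, 0, 0, 0, 0, 1, 0.05, -0.025, 0, 0, 0, 0, 1, 0.05, -0.025, 0, 0, 0, 0, 1, 0.05, -0.025, 0, 0, 0, 0, 1, 0.05, -0.025, 0, 0, 0, 0, 1, 0.05, -0.025, 0, 0, 0, 0, 1, 0.05, -0.025, 0, 0, 0, 0, 1, 0.05, -0.025, 0, 0, 0, 0, 1, 0.05, -0.025, 0, 0, 0, 0, 1, 0, 0, 0, 0, 0, 0, 1, 0, 0, 0, 0, 0, 0, 1]
}}

```text
time: 1.48
position: [550.0, -201.0, 233.1]
ee_rot: [0.985, 0.172, -0.001, -0.0]
force: [-0.4, 0.4, 1.1]
gripper_width: 87.8
```

```bash
python3 - <<'E'
from cell import bot
from h import *
import pickle
s=bot.read_state();c=bot.camera_model("wrist");im=bot.get_image("wrist")
cv2.imwrite("pics/w1.png",im[:,:,::-1]);pickle.dump(c,open("w1.pkl","wb"));print(s['position'],s['force'],s['time'])
E
```

```text
[ 549.95566201 -200.97963305  233.07562386] [-0.40426631  0.40858431  1.0909654 ] 1.475
```

View pics/w1.png

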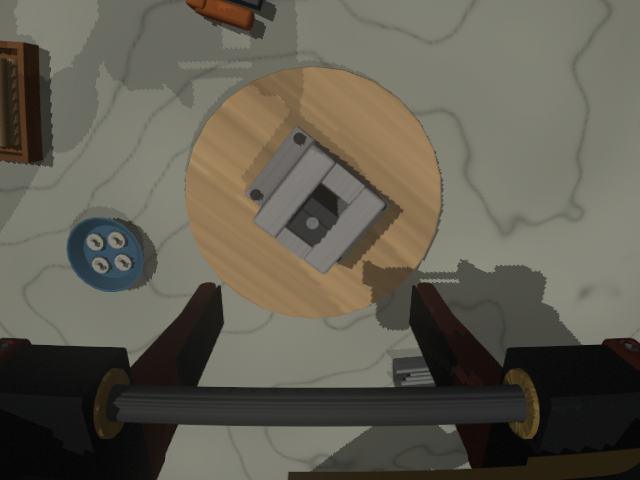

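The collar top is at about (320,210), the post top at (312,223), and the gap is at its upper right, near (326,202). I'll enlarge that part.

```bash
python3 - <<'E'
import cv2
im=cv2.imread("pics/w1.png")[130:280,235:415]
cv2.imwrite("pics/w1c.png",cv2.resize(im,None,fx=4,fy=4,interpolation=cv2.INTER_CUBIC))
E
```

```text
(no output)
```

View pics/w1c.png

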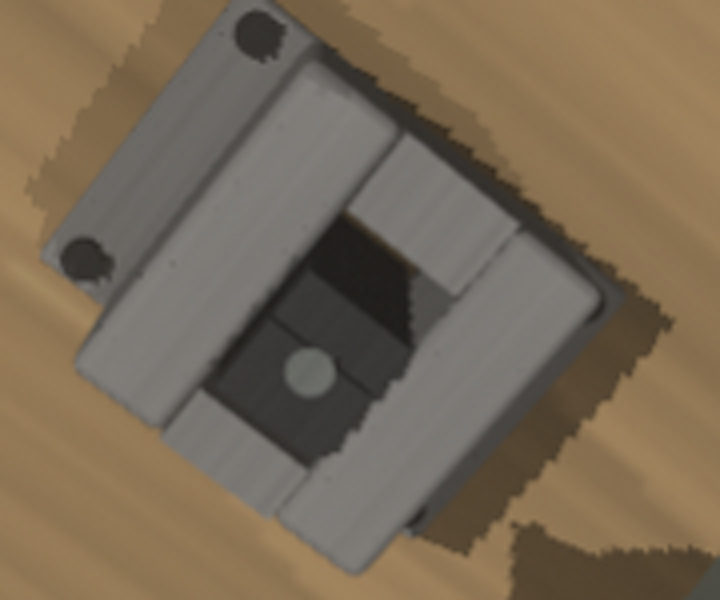

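```bash
python3 - <<'E'
from h import *
import pickle
c=pickle.load(open("w1.pkl","rb"))
f=lambda p:[((x+.5)/4-.5+235,(y+.5)/4-.5+130) for x,y in p]
A=onz(c,f([(318,58),(76,368),(355,576),(607,292)]),78)[:,:2]
B=onz(c,f([(350,212),(455,295),(308,466),(205,388)]),78)[:,:2]
C=onz(c,f([(310,268),(410,345)]),83)[:,:2]
L=lambda v:(np.hypot(*v).round(1),np.degrees(np.arctan2(v[1],v[0])).round(1))
print(A,A.mean(0));print([L(A[(i+1)%4]-A[i]) for i in range(4)])
print(B,B.mean(0));print([L(B[(i+1)%4]-B[i]) for i in range(4)])
print(C,L(C[1]-C[0]))
print("post circle",onz(c,f([(311,373)]),83))
E
```

```text
[[ 606.74664758 -178.20867936]
 [ 531.7213293  -152.55798726]
 [ 507.8240515  -221.99831866]
 [ 583.10831212 -248.47217723]] [ 557.35008513 -200.30929063]
[(np.float64(79.3), np.float64(161.1)), (np.float64(73.4), np.float64(-109.0)), (np.float64(79.8), np.float64(-19.4)), (np.float64(74.1), np.float64(71.4))]
[[ 580.72656141 -194.25052145]
 [ 572.10024123 -219.87099614]
 [ 527.81642364 -204.25921976]
 [ 536.60267823 -178.74337682]] [ 554.31147613 -199.28102854]
[(np.float64(27.0), np.float64(-108.6)), (np.float64(47.0), np.float64(160.6)), (np.float64(27.0), np.float64(71.0)), (np.float64(46.8), np.float64(-19.4))]
[[ 568.43101289 -190.28509426]
 [ 560.45826685 -214.32013485]] (np.float64(25.3), np.float64(-108.4))
post circle [[ 548.29572269 -197.67212518   83.        ]]
```

Seat yaw is −19.2° and the keyway is at about (569.4,−204.8). The gap looks about 12–13 mm wide, and the collar sizes agree to 2%. Next, to above the tray, turning so that the jaws close across the key's thickness.

>>> {"op": "drive_tool", "data": {
  "commands": [0.0158, -0.0526, 0, 0, 0, 0, 1, 0.0158, -0.0526, 0, 0, 0, 0, 1, 0.0158, -0.0526, 0, 0, 0, 0, 1, 0.0158, -0.0526, 0, 0, 0, 0, 1, 0.0158, -0.0526, 0, 0, 0, 0, 1, 0.0158, -0.0526, 0, 0, 0, 0, 1, 0.0158, -0.0526, 0, 0, 0, 0, 1, 0, 0, 0, 0, 0, -0.18, 1, 0, 0, 0, 0, 0, -0.18, 1, 0, 0, 0, 0, 0, -0.18, 1, 0, 0, 0, 0, 0, -0.18, 1, 0, 0, 0, 0, 0, -0.18, 1]
}}

```text
time: 3.02
position: [530.1, 181.3, 233.8]
ee_rot: [0.812, 0.584, 0.0, 0.0]
force: [0.3, 0.4, 0.3]
gripper_width: 87.7
```

>>> {"op": "drive_tool", "data": {
  "commands": [0, 0, 0.01, 0, 0, -0.18, 1, 0, 0, 0.01, 0, 0, -0.18, 1, 0, 0, 0.01, 0, 0, -0.18, 1, 0, 0, 0, 0, 0, 0, 1, 0, 0, 0, 0, 0, 0, 1]
}}

```text
time: 3.65
position: [530.2, 182.2, 204.3]
ee_rot: [0.629, 0.777, 0.0, 0.0]
force: [0.6, 0.0, -1.0]
gripper_width: 87.9
```

```bash
python3 - <<'E'
from cell import bot
from h import *
import pickle
s=bot.read_state();c=bot.camera_model("wrist");im=bot.get_image("wrist")
cv2.imwrite("pics/w2.png",im[:,:,::-1]);pickle.dump((c,s),open("w2.pkl","wb"));print(s['position'],s['ee_rot'],s['time'])
x=R.from_quat(s['ee_rot']).apply([1,0,0]);print(np.degrees(np.arctan2(x[1],x[0])))
E
```

```text
[530.1504     182.19227597 204.27985345] [6.29448671e-01 7.77041961e-01 2.98102304e-04 2.68088086e-04] 3.65
101.98107514679695
```

View pics/w2.png

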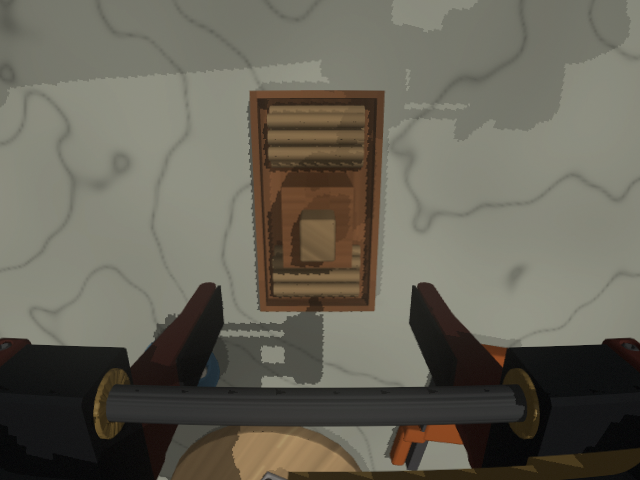

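The head's top spans about (301–335, 219–261) and is square to the image.

```bash
python3 - <<'E'
from h import *
import pickle
c,s=pickle.load(open("w2.pkl","rb"))
P=onz(c,[(301,219),(335,219),(335,261),(301,261)],110);m=P.mean(0)
print(np.linalg.norm(P[1]-P[0]),np.linalg.norm(P[2]-P[1]),m)
print(R.from_quat(s['ee_rot']).inv().apply(m-s['position']))
E
```

```text
22.17047309954276 29.344934137154514 [529.69603917 186.85764237 110.        ]
[ 4.66195579  0.44851711 94.28005014]
```

>>> {"op": "drive_tool", "data": {
  "commands": [0.002, 0.0002, 0.035, 0, 0, 0, 1, 0.002, 0.0002, 0.035, 0, 0, 0, 1, 0, 0, 0.03, 0, 0, 0, 1, 0, 0, 0.009, 0, 0, 0, 1, 0, 0, 0, 0, 0, 0, 1, 0, 0, 0, 0, 0, 0, -1, 0, 0, 0, 0, 0, 0, -1, 0, 0, 0, 0, 0, 0, -1, 0, 0, 0, 0, 0, 0, -1, 0, 0, 0, 0, 0, 0, -1, 0, 0, 0, 0, 0, 0, -1]
}}

```text
time: 5.08
position: [529.4, 187.1, 94.6]
ee_rot: [0.628, 0.779, -0.0, -0.0]
force: [-0.9, -0.3, 0.7]
gripper_width: 31.4
```

>>> {"op": "drive_tool", "data": {
  "commands": [0, 0, 0, 0, 0, 0, -1, 0, 0, 0, 0, 0, 0, -1, 0, 0, 0, 0, 0, 0, -1]
}}

```text
time: 5.45
position: [529.4, 187.1, 94.6]
ee_rot: [0.628, 0.779, -0.0, -0.0]
force: [0.0, 0.0, -0.2]
gripper_width: 23.6
```

>>> {"op": "drive_tool", "data": {
  "commands": [0, 0, -0.04, 0, 0, 0, -1, 0, 0, -0.06, 0, 0, 0, -1, -0.049, -0.0055, 0, 0, 0, 0, -1, -0.049, -0.0055, 0, 0, 0, 0, -1, -0.049, -0.0055, 0, 0, 0, 0, -1, -0.049, -0.0055, 0, 0, 0, 0, -1, -0.049, -0.0055, 0, 0, 0, 0, -1, -0.049, -0.0055, 0, 0, 0, 0, -1, -0.049, -0.0055, 0, 0, 0, 0, -1, -0.049, -0.0055, 0, 0, 0, 0, -1, 0, 0, 0, 0, 0, 0.183, -1, 0, 0, 0, 0, 0, 0.183, -1]
}}

```text
time: 6.95
position: [569.5, -206.3, 194.2]
ee_rot: [0.761, 0.649, -0.0, -0.0]
force: [0.0, -0.1, -0.7]
gripper_width: 23.8
```

>>> {"op": "drive_tool", "data": {
  "commands": [0, 0, 0, 0, 0, 0.183, -1, 0, 0, 0.02, 0, 0, 0, -1, 0, 0, 0, 0, 0, 0, -1, 0, 0, 0, 0, 0, 0, -1]
}}

```text
time: 7.45
position: [569.5, -205.2, 174.0]
ee_rot: [0.814, 0.58, -0.0, -0.0]
force: [0.7, -0.4, 0.0]
gripper_width: 23.4
```

```bash
python3 - <<'E'
from cell import bot
from h import *
import pickle
s=bot.read_state();c=bot.camera_model("wrist");im=bot.get_image("wrist")
cv2.imwrite("pics/w3.png",im[:,:,::-1]);pickle.dump((c,s),open("w3.pkl","wb"));print(s['position'],s['force'],s['time'])
T=R.from_quat(s['ee_rot']);x=T.apply([1,0,0]);print(np.degrees(np.arctan2(x[1],x[0])))
print("shift to keyway",T.inv().apply(np.array([569.4,-204.8,78])-s['position']))
M=R.from_rotvec(c['rvec']).as_matrix()
K=np.array([[c['fx'],0,c['cx']],[0,c['fy'],c['cy']],[0,0,1]])
Q=np.array([[569.4,-204.8,78],s['position']-[0,0,78.6]])
print("keyway, tip px",cv2.projectPoints(Q,c['rvec'],c['tvec'],K,np.array([c['k1'],0,0,0,0.]))[0].reshape(-1,2))
cv2.imwrite("pics/w3c.png",cv2.resize(im[150:350,200:440,::-1],None,fx=3,fy=3,interpolation=cv2.INTER_CUBIC))
E
```

```text
[ 569.468307   -205.15784534  173.96352565] [ 0.73106557 -0.41038713  0.00600857] 7.45
70.9268418683646
shift to keyway [ 3.08753980e-01 -6.92748615e-02  9.59636955e+01]
keyway, tip px [[317.48132323 245.00145212]
 [317.82107401 254.44143555]]
```

View pics/w3c.png

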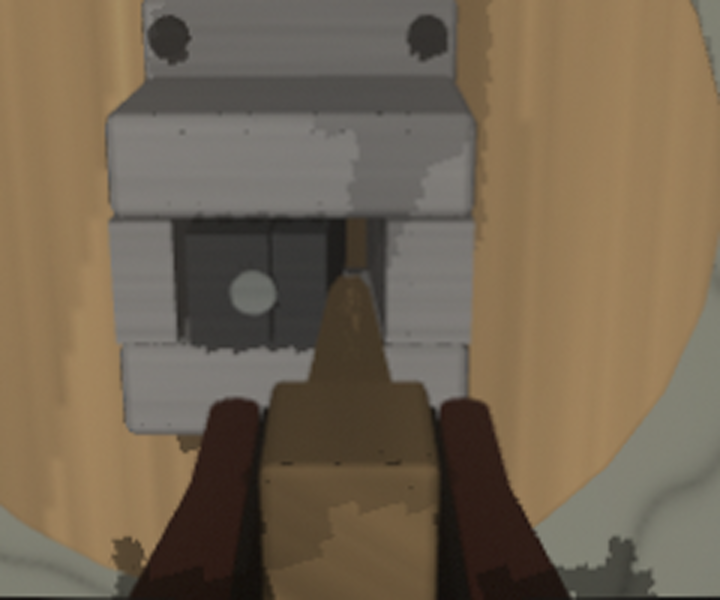

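The gap spans crop columns 328–385 and the tip sits at 353, so I'll shift +0.8 mm along tool y and lower gently.

>>> {"op": "drive_tool", "data": {
  "commands": [0, 0.0008, 0.01, 0, 0, 0, -1, 0, 0, 0.01, 0, 0, 0, -1, 0, 0, 0.01, 0, 0, 0, -1, 0, 0, 0.003, 0, 0, 0, -1, 0, 0, 0, 0, 0, 0, -1]
}}

```text
time: 8.12
position: [570.3, -205.6, 141.2]
ee_rot: [0.815, 0.579, -0.0, -0.0]
force: [-0.2, -0.8, 0.2]
gripper_width: 23.9
```

>>> {"op": "drive_tool", "data": {
  "commands": [0, 0, 0.002, 0, 0, 0, -1, 0, 0, 0.002, 0, 0, 0, -1, 0, 0, 0.002, 0, 0, 0, -1]
}}

```text
time: 8.5
position: [570.5, -205.6, 135.7]
ee_rot: [0.815, 0.579, 0.0, 0.0]
force: [0.4, 0.3, -0.1]
gripper_width: 24.0
```

>>> {"op": "drive_tool", "data": {
  "commands": [0, 0, 0.002, 0, 0, 0, -1, 0, 0, 0.002, 0, 0, 0, -1]
}}

```text
time: 8.75
position: [570.5, -205.6, 131.5]
ee_rot: [0.815, 0.579, -0.0, -0.0]
force: [0.3, -0.4, 0.1]
gripper_width: 23.9
```

>>> {"op": "drive_tool", "data": {
  "commands": [0, 0, 0.002, 0, 0, 0, -1, 0, 0, 0.002, 0, 0, 0, -1]
}}

```text
time: 9.0
position: [570.5, -205.6, 127.5]
ee_rot: [0.815, 0.579, -0.0, -0.0]
force: [-0.1, -0.2, 0.7]
gripper_width: 24.1
```

>>> {"op": "drive_tool", "data": {
  "commands": [0, 0, 0.002, 0, 0, 0, -1, 0, 0, 0.002, 0, 0, 0, -1]
}}

```text
time: 9.25
position: [570.4, -205.6, 123.5]
ee_rot: [0.815, 0.579, -0.0, -0.0]
force: [0.5, 0.1, -0.8]
gripper_width: 23.8
```

Depth is about 33 mm, and it is going in freely.

>>> {"op": "drive_tool", "data": {
  "commands": [0, 0, 0.002, 0, 0, 0, -1, 0, 0, 0.001, 0, 0, 0, -1]
}}

```text
time: 9.5
position: [570.4, -205.6, 120.5]
ee_rot: [0.815, 0.579, -0.0, -0.0]
force: [-0.3, -0.2, -0.1]
gripper_width: 23.7
```

>>> {"op": "drive_tool", "data": {
  "commands": [0, 0, 0.001, 0, 0, 0, -1, 0, 0, 0.001, 0, 0, 0, -1]
}}

```text
time: 9.75
position: [570.5, -205.6, 118.6]
ee_rot: [0.815, 0.579, 0.0, 0.0]
force: [0.1, 1.0, -0.8]
gripper_width: 23.7
```

>>> {"op": "drive_tool", "data": {
  "commands": [0, 0, 0.001, 0, 0, 0, -1, 0, 0, 0.001, 0, 0, 0, -1]
}}

```text
time: 10.0
position: [570.6, -205.6, 116.7]
ee_rot: [0.815, 0.579, 0.0, 0.0]
force: [-0.4, -0.2, -1.4]
gripper_width: 23.7
```

>>> {"op": "drive_tool", "data": {
  "commands": [0, 0, 0.001, 0, 0, 0, -1, 0, 0, 0.001, 0, 0, 0, -1]
}}

```text
time: 10.25
position: [570.7, -205.7, 114.8]
ee_rot: [0.815, 0.579, 0.0, 0.0]
force: [0.7, 0.1, 1.3]
gripper_width: 23.8
```

>>> {"op": "drive_tool", "data": {
  "commands": [0, 0, 0.001, 0, 0, 0, -1, 0, 0, 0, 0, 0, 0, -1]
}}

```text
time: 10.5
position: [570.7, -205.7, 113.7]
ee_rot: [0.815, 0.579, 0.0, 0.0]
force: [1.9, -1.1, 0.2]
gripper_width: 24.2
```

>>> {"op": "drive_tool", "data": {
  "commands": [0, 0, 0.001, 0, 0, 0, -1, 0, 0, 0, 0, 0, 0, -1]
}}

```text
time: 10.75
position: [570.7, -205.7, 112.8]
ee_rot: [0.815, 0.579, 0.0, 0.0]
force: [2.4, -0.8, -0.1]
gripper_width: 23.8
```

>>> {"op": "drive_tool", "data": {
  "commands": [0, 0, 0.001, 0, 0, 0, -1, 0, 0, 0, 0, 0, 0, -1]
}}

```text
time: 11.0
position: [570.8, -205.7, 111.9]
ee_rot: [0.815, 0.579, 0.0, 0.0]
force: [3.6, -2.0, 1.1]
gripper_width: 24.0
```

>>> {"op": "drive_tool", "data": {
  "commands": [0, 0, 0.001, 0, 0, 0, -1, 0, 0, 0, 0, 0, 0, -1]
}}

```text
time: 11.25
position: [570.8, -205.7, 110.9]
ee_rot: [0.815, 0.579, 0.0, 0.0]
force: [5.0, -1.9, 1.4]
gripper_width: 23.7
```

>>> {"op": "drive_tool", "data": {
  "commands": [0, 0.0006, 0, 0, 0, 0, -1, 0, 0, 0, 0, 0, 0, -1]
}}

```text
time: 11.5
position: [570.9, -205.8, 110.5]
ee_rot: [0.815, 0.579, -0.0, -0.0]
force: [3.0, -0.5, 1.2]
gripper_width: 23.9
```

>>> {"op": "drive_tool", "data": {
  "commands": [0, 0, 0.001, 0, 0, 0, -1, 0, 0, 0, 0, 0, 0, -1]
}}

```text
time: 11.75
position: [571.0, -205.8, 109.4]
ee_rot: [0.815, 0.579, -0.0, -0.0]
force: [3.0, -0.7, 0.8]
gripper_width: 23.6
```

>>> {"op": "drive_tool", "data": {
  "commands": [0, 0, 0.001, 0, 0, 0, -1, 0, 0, 0, 0, 0, 0, -1]
}}

```text
time: 12.0
position: [571.0, -205.8, 108.8]
ee_rot: [0.815, 0.579, -0.0, 0.0]
force: [2.3, -1.1, 2.7]
gripper_width: 24.0
```

Vertical force is starting to rise at a depth of about 48 mm, so it is near binding. I'll let go so the key settles, then press on its head with shut fingers.

>>> {"op": "drive_tool", "data": {
  "commands": [0, 0, 0, 0, 0, 0, -0.2, 0, 0, 0, 0, 0, 0, -0.2, 0, 0, 0, 0, 0, 0, -0.2, 0, 0, -0.025, 0, 0, 0, -0.2, 0, 0, -0.025, 0, 0, 0, -0.2, 0, 0, 0, 0, 0, 0, -1, 0, 0, 0, 0, 0, 0, -1, 0, 0, 0, 0, 0, 0, -1, 0, 0, 0, 0, 0, 0, -1, 0, 0, 0, 0, 0, 0, -1]
}}

```text
time: 13.25
position: [570.8, -205.8, 158.1]
ee_rot: [0.815, 0.579, -0.0, -0.0]
force: [0.4, -0.2, 0.1]
gripper_width: 0.2
```

```bash
python3 - <<'E'
from cell import bot
from h import *
s=bot.read_state();im=bot.get_image("wrist");print(s['position'],s['force'],s['time'],s['gripper_width'])
cv2.imwrite("pics/w4c.png",cv2.resize(im[150:350,200:440,::-1],None,fx=3,fy=3,interpolation=cv2.INTER_CUBIC))
E
```

```text
[ 570.84399369 -205.76000767  158.07451261] [ 0.38331126 -0.18882049  0.14842421] 13.25 0.19884021665893795
```

View pics/w4c.png

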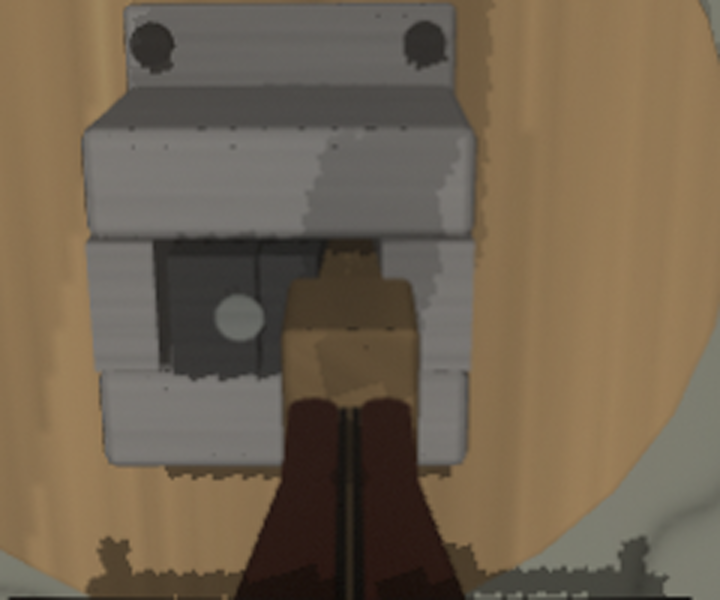

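The key stands upright in the gap, with the shut fingers centred over its head. I'll go down onto the head.

>>> {"op": "drive_tool", "data": {
  "commands": [0, 0, 0.01, 0, 0, 0, -1, 0, 0, 0.008, 0, 0, 0, -1, 0, 0, 0.002, 0, 0, 0, -1, 0, 0, 0, 0, 0, 0, -1]
}}

```text
time: 13.8
position: [570.9, -205.7, 138.3]
ee_rot: [0.815, 0.579, -0.0, -0.0]
force: [0.3, -0.2, 1.5]
gripper_width: 0.4
```

>>> {"op": "drive_tool", "data": {
  "commands": [0, 0, 0.001, 0, 0, 0, -1, 0, 0, 0.001, 0, 0, 0, -1]
}}

```text
time: 14.05
position: [571.1, -205.8, 136.9]
ee_rot: [0.815, 0.579, 0.0, 0.0]
force: [-0.8, 0.2, -0.9]
gripper_width: 0.4
```

>>> {"op": "drive_tool", "data": {
  "commands": [0, 0, 0.001, 0, 0, 0, -1, 0, 0, 0, 0, 0, 0, -1]
}}

```text
time: 14.3
position: [571.0, -205.8, 135.7]
ee_rot: [0.815, 0.579, 0.0, 0.0]
force: [0.6, 0.5, 0.9]
gripper_width: 0.4
```

>>> {"op": "drive_tool", "data": {
  "commands": [0, 0, 0.001, 0, 0, 0, -1, 0, 0, 0, 0, 0, 0, -1]
}}

```text
time: 14.55
position: [571.1, -205.8, 135.2]
ee_rot: [0.815, 0.579, 0.0, 0.0]
force: [-0.9, 1.4, 3.0]
gripper_width: 0.6
```

>>> {"op": "drive_tool", "data": {
  "commands": [0, 0, 0.0005, 0, 0, 0, -1, 0, 0, 0, 0, 0, 0, -1]
}}

```text
time: 14.8
position: [571.1, -205.9, 134.9]
ee_rot: [0.815, 0.579, 0.0, 0.0]
force: [-1.8, 0.5, 5.7]
gripper_width: 0.4
```

>>> {"op": "drive_tool", "data": {
  "commands": [0, 0, 0.0005, 0, 0, 0, -1, 0, 0, 0, 0, 0, 0, -1]
}}

```text
time: 15.05
position: [571.1, -205.9, 134.7]
ee_rot: [0.815, 0.579, 0.0, 0.0]
force: [-1.9, 1.4, 5.7]
gripper_width: 0.1
```

>>> {"op": "drive_tool", "data": {
  "commands": [0, 0, 0.0005, 0, 0, 0, -1, 0, 0, 0, 0, 0, 0, -1]
}}

```text
time: 15.3
position: [571.2, -205.9, 134.5]
ee_rot: [0.815, 0.579, 0.0, 0.001]
force: [-1.9, 0.6, 7.6]
gripper_width: 0.9
```

>>> {"op": "drive_tool", "data": {
  "commands": [0, 0, 0.0005, 0, 0, 0, -1, 0, 0, 0.0005, 0, 0, 0, -1, 0, 0, 0, 0, 0, 0, -1]
}}

```text
time: 15.68
position: [571.2, -205.9, 134.2]
ee_rot: [0.815, 0.579, 0.0, 0.001]
force: [-3.4, 1.1, 9.7]
gripper_width: 0.4
```

>>> {"op": "drive_tool", "data": {
  "commands": [0, 0, 0.0005, 0, 0, 0, -1, 0, 0, 0.0005, 0, 0, 0, -1, 0, 0, 0, 0, 0, 0, -1]
}}

```text
time: 16.05
position: [571.3, -205.9, 133.8]
ee_rot: [0.815, 0.579, 0.001, 0.001]
force: [-4.3, 2.3, 11.4]
gripper_width: 0.7
```

>>> {"op": "drive_tool", "data": {
  "commands": [0, 0, 0.0005, 0, 0, 0, -1, 0, 0, 0, 0, 0, 0, -1]
}}

```text
time: 16.3
position: [571.3, -205.9, 133.7]
ee_rot: [0.815, 0.579, 0.001, 0.001]
force: [-4.4, 2.4, 13.2]
gripper_width: 0.4
```

>>> {"op": "drive_tool", "data": {
  "commands": [0, -0.0003, 0.0005, 0, 0, 0, -1, 0, 0, 0, 0, 0, 0, -1]
}}

```text
time: 16.55
position: [571.3, -205.9, 133.4]
ee_rot: [0.815, 0.579, 0.001, 0.002]
force: [-3.5, 1.2, 13.0]
gripper_width: 0.1
```

>>> {"op": "drive_tool", "data": {
  "commands": [0, 0, 0.0005, 0, 0, 0, -1, 0, 0, 0, 0, 0, 0, -1]
}}

```text
time: 16.8
position: [571.3, -205.9, 133.3]
ee_rot: [0.815, 0.579, 0.001, 0.002]
force: [-4.2, 1.3, 14.3]
gripper_width: 0.3
```

>>> {"op": "drive_tool", "data": {
  "commands": [0, 0, 0.0005, 0, 0, 0, -1, 0, 0, 0, 0, 0, 0, -1]
}}

```text
time: 17.05
position: [571.3, -205.9, 133.1]
ee_rot: [0.815, 0.579, 0.001, 0.002]
force: [-6.1, 2.6, 15.5]
gripper_width: -0.1
```

>>> {"op": "drive_tool", "data": {
  "commands": [0, -0.0003, 0.0005, 0, 0, 0, -1, 0, 0, 0, 0, 0, 0, -1]
}}

```text
time: 17.3
position: [571.3, -205.9, 133.0]
ee_rot: [0.815, 0.579, 0.001, 0.002]
force: [-4.5, 2.2, 16.5]
gripper_width: 0.6
```

>>> {"op": "drive_tool", "data": {
  "commands": [0, 0, 0.0004, 0, 0, 0, -1, 0, 0, 0, 0, 0, 0, -1, 0, 0, 0, 0, 0, 0, -1]
}}

```text
time: 17.68
position: [571.3, -205.9, 132.8]
ee_rot: [0.815, 0.579, 0.001, 0.002]
force: [-5.9, 1.8, 17.8]
gripper_width: 0.3
```

>>> {"op": "drive_tool", "data": {
  "commands": [0, 0, 0.0003, 0, 0, 0, -1, 0, 0, 0, 0, 0, 0, -1, 0, 0, 0, 0, 0, 0, -1, 0, 0, 0, 0, 0, 0, -1]
}}

```text
time: 18.18
position: [571.3, -205.9, 132.8]
ee_rot: [0.815, 0.579, 0.001, 0.002]
force: [-5.8, 1.8, 17.7]
gripper_width: 0.8
```

Steady at about 18 N, with 2.5 mm of travel since contact. I'll back off, then touch again lightly to check that it stays.

>>> {"op": "drive_tool", "data": {
  "commands": [0, 0, -0.003, 0, 0, 0, -1, 0, 0, -0.01, 0, 0, 0, -1, 0, 0, 0, 0, 0, 0, -1, 0, 0, 0, 0, 0, 0, -1]
}}

```text
time: 18.68
position: [570.3, -205.5, 140.3]
ee_rot: [0.815, 0.579, -0.0, -0.0]
force: [-0.5, -0.2, -0.9]
gripper_width: 0.6
```

>>> {"op": "drive_tool", "data": {
  "commands": [0, 0, 0.004, 0, 0, 0, -1, 0, 0, 0.001, 0, 0, 0, -1, 0, 0, 0, 0, 0, 0, -1]
}}

```text
time: 19.05
position: [570.3, -205.5, 135.4]
ee_rot: [0.815, 0.579, -0.0, -0.0]
force: [0.1, 0.2, -0.3]
gripper_width: 0.8
```

>>> {"op": "drive_tool", "data": {
  "commands": [0, 0, 0.001, 0, 0, 0, -1, 0, 0, 0.001, 0, 0, 0, -1, 0, 0, 0, 0, 0, 0, -1]
}}

```text
time: 19.42
position: [570.4, -205.6, 133.9]
ee_rot: [0.815, 0.579, -0.0, -0.0]
force: [-0.4, -0.1, 0.6]
gripper_width: 0.6
```

>>> {"op": "drive_tool", "data": {
  "commands": [0, 0, 0.001, 0, 0, 0, -1, 0, 0, 0, 0, 0, 0, -1, 0, 0, 0, 0, 0, 0, -1]
}}

```text
time: 19.8
position: [570.5, -205.6, 132.9]
ee_rot: [0.815, 0.579, -0.0, 0.0]
force: [0.9, 0.5, -0.4]
gripper_width: 0.2
```

>>> {"op": "drive_tool", "data": {
  "commands": [0, 0, 0.001, 0, 0, 0, -1, 0, 0, 0, 0, 0, 0, -1, 0, 0, 0, 0, 0, 0, -1]
}}

```text
time: 20.18
position: [570.5, -205.6, 132.9]
ee_rot: [0.815, 0.579, 0.0, 0.0]
force: [-1.3, 0.5, 5.9]
gripper_width: 0.5
```

The head stayed at 132.9 and now feels stiff. One more steady press to about 18 N, this time with little side force.

>>> {"op": "drive_tool", "data": {
  "commands": [0, -0.0003, 0.0006, 0, 0, 0, -1, 0, 0, 0.0006, 0, 0, 0, -1, 0, 0, 0, 0, 0, 0, -1]
}}

```text
time: 20.55
position: [570.5, -205.6, 132.8]
ee_rot: [0.815, 0.579, 0.001, 0.001]
force: [-2.7, 1.7, 9.4]
gripper_width: 0.6
```

>>> {"op": "drive_tool", "data": {
  "commands": [0, -0.0002, 0.0005, 0, 0, 0, -1, 0, 0, 0, 0, 0, 0, -1, 0, 0, 0, 0, 0, 0, -1]
}}

```text
time: 20.92
position: [570.5, -205.6, 132.8]
ee_rot: [0.815, 0.579, 0.001, 0.001]
force: [-3.3, 2.1, 10.5]
gripper_width: 0.8
```

>>> {"op": "drive_tool", "data": {
  "commands": [0, 0, 0.0008, 0, 0, 0, -1, 0, 0, 0.0007, 0, 0, 0, -1, 0, 0, 0, 0, 0, 0, -1]
}}

```text
time: 21.3
position: [570.5, -205.6, 132.8]
ee_rot: [0.815, 0.579, 0.001, 0.002]
force: [-5.5, 2.3, 15.4]
gripper_width: 0.6
```

>>> {"op": "drive_tool", "data": {
  "commands": [0, 0, 0.0005, 0, 0, 0, -1, 0, 0, 0, 0, 0, 0, -1, 0, 0, 0, 0, 0, 0, -1]
}}

```text
time: 21.68
position: [570.6, -205.7, 132.8]
ee_rot: [0.815, 0.579, 0.001, 0.002]
force: [-5.6, 2.6, 17.9]
gripper_width: 0.6
```

>>> {"op": "drive_tool", "data": {
  "commands": [0, 0, -0.003, 0, 0, 0, -1, 0, 0, -0.02, 0, 0, 0, -1, 0, 0, -0.05, 0, 0, 0, -1, 0, 0, -0.01, 0, 0, 0, -1, 0, 0, 0, 0, 0, 0, -1, 0, 0, 0, 0, 0, 0, -1]
}}

```text
time: 22.42
position: [569.5, -205.2, 209.2]
ee_rot: [0.815, 0.579, -0.001, -0.001]
force: [0.1, 0.8, -0.2]
gripper_width: 0.4
```

```bash
python3 - <<'E'
from cell import bot
from h import *
s=bot.read_state();im=bot.get_image("wrist");print(s['position'],s['force'],s['time'])
cv2.imwrite("pics/w5c.png",im[:,:,::-1])
E
```

```text
[ 569.51079043 -205.2424775   209.23455834] [ 0.0759801   0.80858573 -0.19779791] 22.425
```

View pics/w5c.png

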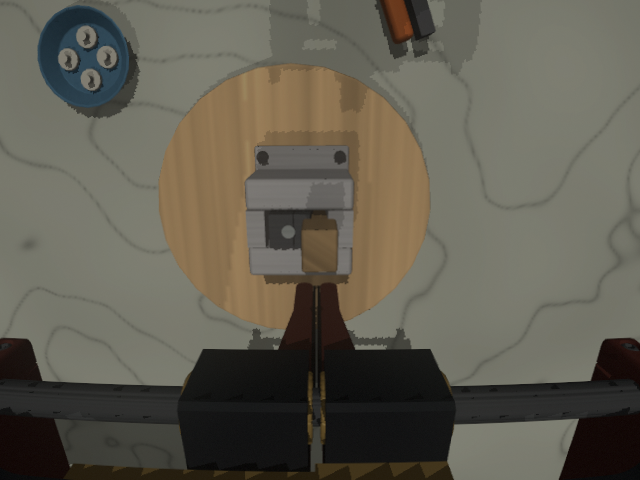

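The key stands upright and square in the gap, with its head at about (320,246). The gripper is clear of it, and the dish and clamp, the two bystanders in view, look untouched. Handing in.

```bash
python3 -c "
from cell import bot
print(bot.close_job())"
```

```text
the job is handed in; nothing more can be done
None
```

The bamboo key is wedged in the gap between post and collar, and I handed the job in at about 22.4 s of the 51 s allowed.

**What I did:** I gripped the key by its head, lifted it out of the block and lowered it thin end down into the gap. It began to bind with about 48 mm of blade in. I let go, then pressed straight down on the head with the shut fingers. Readings peaked at about 18 N, and the key went 2.5 mm farther.

**Last checks:**
- **Stays tight:** after backing off, a second touch found the head at the same height (within about 0.1 mm). A second press to 17.9 N did not move it any farther.
- **Final picture:** the key stands upright and square in the gap, the gripper is clear of it, and the dish and clamp look undisturbed.

**Not ideal or not checked:**
- Pressing also put about 6 N of sideways force on the key. Small sideways shifts of the tool did not remove it.
- I did not try pulling the key out, and I did not check the tape and hex key set in a final picture. The arm did not go down near either.
- The tray centre from the overhead camera was about 4 mm off the key's position from the wrist camera. I used the wrist camera's, and the grip was good.

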